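# Feel the filed rim of a copper dish for burrs

### The arm

A 6-joint arm with a two-finger parallel gripper is mounted at the origin on the work surface. World frame = base frame: x ahead of the robot, y to its left, z up, the work surface at z = 0. Lengths are in m, angles in degrees, forces in N, time in s.
With the tool pointing down it reaches from about 0.4 to 0.825 m from the base axis. Payload 7 kg.
Tool frame: the origin (TCP) lies at the very end of the fingers, on their centre line; the grasp point (between the pads) lies 19 mm behind it; z points along the fingers, y is the direction in which the jaws open and shut (so a half turn about z gives the same grasp; the last joint's range is limited). The gripper opens to 88 mm and grips with 3 to 60 N. Pads are 19 mm wide; open, the fingers measure 130 mm over their backs; the gripper's body (78 mm by 193 mm) begins 47 mm behind the grasp point.
Start: joints at [-56.03, 20.546, 0.682, 0, -70.136, -16.507], TCP at [0.203, -0.644, 0.227] pointing down, gripper open.
Joint ranges: [-176.03, 176.03], [-82.01, 121.73], [-58.28, 71.71], [-173.87, 95.51], [-174.79, -0.11], [-173.66, 173.66]. Speed limits (degrees/s): [136.94, 136.94, 172.46, 180, 180, 180].

### API

Orientations are given as [roll, pitch, yaw] about the fixed x, y, z axes, in that order (R = Rz(yaw) Ry(pitch) Rx(roll)).
In Python, from plant import telemetry, optics, ctrl gives the robot as it stands.
- The arm moves only by the tool servo_tool, never from a script. Its argument "rows" is a list of rows, each a list of 3 entries, a list of its own where there are three numbers: the shift along the tool's x, y, z in m, then the turn, a rotation vector about the tool's x, y, z in units of 6 degrees (1.0 is 6 degrees), then the closure, from 0 (fully open) to 1 (shut). A call has 1 to 20 rows; each row shifts and turns the commanded pose from where the row before left it, along the tool's axes as they then stand; what a row does not reach is not made up. A row lasts 1/12 s, in which the tool goes at most 41.7 mm and 7.16 degrees, less where a joint would pass 70% of its speed; a pose out of reach is approached as far as the arm can. A call is refused whole if a number of a shift passes 0.0417 or a number of a turn 1, either way. A call with a gripper value outside its range is refused whole. The fingers move at their own pace and stop on an object; the grip force is fixed at half the most. Time passes only in rows, so rows that do not move let the fingers close. It gives the time, the measured TCP pose, the force and the opening at its end, in the units of the state.
- telemetry.get_obs(): the state, without advancing time (a new reading comes with each control period).
- optics.snapshot(name): name is "scene" or "top"; returns the picture (400x640x3 uint8, red, green, blue); there is no depth.
- optics.camera_info(name): a dict with "mtx" (3x3 intrinsics, pixels), "rvec" (rotation vector, rad) and "tvec" (3), from world to camera coordinates, as OpenCV has them. Camera axes: x right, y down, z forward; pixel columns grow to the right and rows downward; lengths in m; the calibration is good to about 2 mm. A picture is of the moment at which its call begins. camera_info takes no time and is no camera call.
- ctrl.close_job(): hands the job in, once; it reports no verdict.
The state is a dict: "clock": time; "joint_pos": joint angles; "qvel": joint speeds; "tau": joint torques, N m; "tool_pos": TCP position; "orientation": TCP orientation; "force": force on the tool from outside, world axes, zero at the start; "moment": the same for the moment, N m; "opening": finger opening in m.
Only numpy, scipy, OpenCV 4.12 (cv2) and the standard library are available. Lean on these libraries where they do the work, as an engineer would, in place of code of your own. Each camera call takes 0.05 s, during which the arm holds its last target.

### The job

The rim of the round copper dish has just been filed: feel it for burrs before polishing. With the fingers closed together and pointing down, set the fingertips lightly on top of the rim right above the thumb lug and run them along the rim, clockwise as seen from above, all the way round until they are above the lug again, then lift them clear. Touch gently, do not push the dish out of place, tip it or pick it up, and leave the other things on the bench as they are.

Things in the scene. Friction and masses are not known exactly. Their poses are not given: they have to be found in the camera images.
- dish: copper dish: round, open, 116 mm across the rim, 44 mm high, wall 3 mm, flat bottom 102 mm across, about 0.5 kg, loose on a rubber pad, rim level 86 mm above the bench. One flat rounded thumb lug, 28 mm wide, 3 mm thick, sticks out 50 mm beyond the rim, its top 9 mm below the rim. Origin: centre of the underside; z up, x level from the centre towards the lug
- station: what the dish stands on: a fixed wooden board 180 x 180 x 14 mm, a sponge base, and on it a black rubber pad 144 mm square, top 42 mm above the bench. The pad gives straight down: it starts at a push of 0.2 to 1.8 N, then sinks 1 mm for each 0.7 N, 13 mm at most, and springs back. Origin: centre of the board's underside, on the bench
- dish_mid (a point): the centre of the dish, on its axis, 22 mm above its underside
- rim0 (a point): the point on top of the rim directly above the lug, in the middle of the wall's thickness, 56.5 mm from the dish's axis
- rim1 (a point): the point on top of the rim an eighth of a turn clockwise from the lug as seen from above, in the middle of the wall's thickness, 56.5 mm from the dish's axis
- rim2 (a point): the point on top of the rim a quarter turn clockwise from the lug as seen from above, in the middle of the wall's thickness, 56.5 mm from the dish's axis
- rim3 (a point): the point on top of the rim three eighths of a turn clockwise from the lug as seen from above, in the middle of the wall's thickness, 56.5 mm from the dish's axis
- rim4 (a point): the point on top of the rim opposite the lug, in the middle of the wall's thickness, 56.5 mm from the dish's axis
- rim5 (a point): the point on top of the rim five eighths of a turn clockwise from the lug as seen from above, in the middle of the wall's thickness, 56.5 mm from the dish's axis
- rim6 (a point): the point on top of the rim three quarters of a turn clockwise from the lug as seen from above, in the middle of the wall's thickness, 56.5 mm from the dish's axis
- rim7 (a point): the point on top of the rim seven eighths of a turn clockwise from the lug as seen from above, in the middle of the wall's thickness, 56.5 mm from the dish's axis
- saw: bystander, leave alone: a piercing saw, 240 x 105 mm, lying flat: steel bow with a wooden handle; origin at the handle end of the blade
- ring_clamp: bystander, leave alone: a wooden hand clamp for rings, 170 x 24 x 23 mm, lying along its x axis
- flat_file: bystander, leave alone: a flat steel file with a wooden handle, 260 x 24 x 20 mm, lying along its x axis
- doming_block: bystander, leave alone: a 50 mm brass cube with round hollows in its faces; origin at the centre of its underside
- brass_sheet: bystander, leave alone: a brass sheet 100 x 70 x 3 mm with a square sawn opening, lying flat; origin at the centre of its underside
- mallet: bystander, leave alone: a wooden mallet 250 mm long, lying on its side along its x axis
- jar: bystander, leave alone: a small glass jar with a metal lid, 56 mm across, 60 mm high; origin at the centre of its underside
Mind the look-alikes: they are no part of the job. There is more than one size of the dish; the job needs the middle-sized.

How it is judged (in metres and radians):
On the way, in this order (a step that is already met when the one before it is completed fails the run):
1. the fingertips rest on the rim directly above the lug (contact force between the fingers and dish above 0.2 N and horizontal distance between the grasp point and rim0 below 0.024 m and z of the grasp point in the frame of dish above 0.05 m), for 0.05 s.
2. the fingertips have come along the rim to the place an eighth of a turn clockwise from the lug (contact force between the fingers and dish above 0.2 N and horizontal distance between the grasp point and rim1 below 0.024 m and z of the grasp point in the frame of dish above 0.05 m), for 0.05 s.
3. the fingertips have come along the rim to the place a quarter turn clockwise from the lug (contact force between the fingers and dish above 0.2 N and horizontal distance between the grasp point and rim2 below 0.024 m and z of the grasp point in the frame of dish above 0.05 m), for 0.05 s.
4. the fingertips have come along the rim to the place three eighths of a turn clockwise from the lug (contact force between the fingers and dish above 0.2 N and horizontal distance between the grasp point and rim3 below 0.024 m and z of the grasp point in the frame of dish above 0.05 m), for 0.05 s.
5. the fingertips have come along the rim to the place opposite the lug (contact force between the fingers and dish above 0.2 N and horizontal distance between the grasp point and rim4 below 0.024 m and z of the grasp point in the frame of dish above 0.05 m), for 0.05 s.
6. the fingertips have come along the rim to the place five eighths of a turn clockwise from the lug (contact force between the fingers and dish above 0.2 N and horizontal distance between the grasp point and rim5 below 0.024 m and z of the grasp point in the frame of dish above 0.05 m), for 0.05 s.
7. the fingertips have come along the rim to the place three quarters of a turn clockwise from the lug (contact force between the fingers and dish above 0.2 N and horizontal distance between the grasp point and rim6 below 0.024 m and z of the grasp point in the frame of dish above 0.05 m), for 0.05 s.
8. the fingertips have come along the rim to the place seven eighths of a turn clockwise from the lug (contact force between the fingers and dish above 0.2 N and horizontal distance between the grasp point and rim7 below 0.024 m and z of the grasp point in the frame of dish above 0.05 m), for 0.05 s.
9. the fingertips are back on the rim directly above the lug, having gone all the way round (all of step 1), for 0.05 s.
At the end, for the whole second after the job is handed in: the dish stands level (within 0.06 rad) and still on its pad within 15 mm of where it was, and every other loose thing is within 15 mm of where it was (distance of each of dish_mid, saw, ring_clamp, flat_file, doming_block, brass_sheet, mallet, jar from where it was at the start of the episode below 0.015 m and angle between dish's own z axis and vertical below 0.06 rad and linear speed of dish below 0.01 m/s); the robot touches nothing.
It fails at once if the fingers press on the dish with more than 15 N (contact force between the fingers and dish above 15 N).
It fails at once if the dish is lifted (raised by 12 mm) (height (world z) of dish_mid above 0.076 m).
It fails at once if the dish is tipped by more than 0.2 rad (angle between dish's own z axis and vertical above 0.2 rad).
It fails at once if the dish is pushed or carried more than 25 mm from its place (distance of dish_mid from where it was at the start of the episode above 0.025 m).
It fails at once if another thing on the bench is moved by more than 20 mm (distance of any of saw, ring_clamp, flat_file, doming_block, brass_sheet, mallet, jar from where it was at the start of the episode above 0.02 m).
It also fails if it takes over 58 s, if anything falls off the work surface, if the arm or the gripper's body presses on something with over 40 N, if the wrist force passes 120 N, or if a joint passes its speed limit or range.

## Working session

There is one attempt and no reset: what is moved stays moved. The work goes in short steps, Python scripts to look and compute and a tool call to move; the robot and the scene stay as the last step left them, time stands still between calls to the robot, and variables do not carry over. Pictures are saved under pics/ and viewed, and the job is handed in when it is done.

Besides the shell and the picture viewer there is one more tool, called after ">>>" by a JSON object that holds its "api" and its "payload". servo_tool: Moves the arm, as the interface text tells. Its arguments: {"type":"object","properties":{"rows":{"type":"array"}},"required":["rows"]}

```bash
ls; mkdir -p pics; python3 - <<'E'
from plant import telemetry, optics, ctrl
import cv2
print(telemetry.get_obs())
for n in("scene","top"):
    im=optics.snapshot(n); cv2.imwrite(f"pics/{n}0.png",im[:,:,::-1]); print(n,optics.camera_info(n))
E
```

```text
pics
{'clock': 0.0, 'joint_pos': array([-5.60302486e+01,  2.05905848e+01,  6.35614574e-01, -1.82553183e-02,
       -7.01348326e+01, -1.65081556e+01]), 'qvel': array([ 0.05389062, -0.00663379, -0.05586355,  0.05882193, -0.11735254,
        0.01390994]), 'tau': array([ 4.92872332e-04, -5.82720244e+01,  2.93052399e+01,  6.99735001e+00,
        6.73428556e-03, -2.09383011e-04]), 'tool_pos': array([ 0.20239055, -0.6434586 ,  0.22565212]), 'orientation': array([ 1.79909022e+02, -9.06592456e-03, -1.62544614e+02]), 'force': array([ 0.07081019, -0.75471745,  0.11178645]), 'moment': array([-0.02131023,  0.01634865,  0.00483778]), 'opening': 0.08796698485088844}
scene {'mtx': array([[428.66307274,   0.        , 318.79537815],
       [  0.        , 428.66307274, 198.4339509 ],
       [  0.        ,   0.        ,   1.        ]]), 'rvec': array([ 1.99466863,  1.09600988, -0.57603782]), 'tvec': array([-0.25609671, -0.18653316,  1.68712543])}
top {'mtx': array([[413.50283847,   0.        , 326.81171895],
       [  0.        , 413.50283847, 193.37436598],
       [  0.        ,   0.        ,   1.        ]]), 'rvec': array([ 2.16985662, -2.19130548,  0.04756293]), 'tvec': array([0.00388364, 0.48129235, 1.11614708])}
```

View pics/scene0.png

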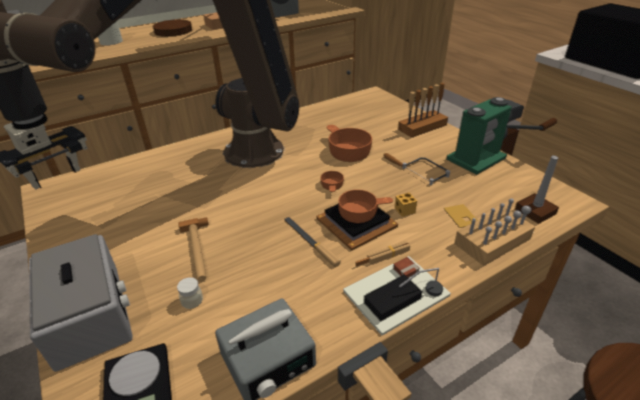

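View pics/top0.png

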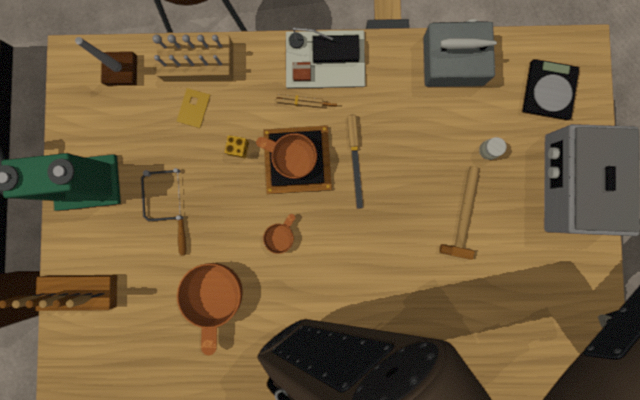

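Three copper dishes are visible in the top view: a small one at (280,238), one on the black pad at (294,157), and a large one at (210,295). The one on the pad and wooden board fits as the middle-sized one. I'll check this in an enlarged crop and measure it.

```bash
cat > h.py <<'E'
import numpy as np, cv2
from plant import telemetry, optics, ctrl
def cam(n):
    c=optics.camera_info(n); R=cv2.Rodrigues(np.array(c["rvec"]))[0]; return c["mtx"],R,np.array(c["tvec"])
def proj(n,P):
    c=optics.camera_info(n); return cv2.projectPoints(np.array(P,float).reshape(-1,1,3),c["rvec"],c["tvec"],c["mtx"],None)[0].reshape(-1,2)
def back(n,px,z):
    K,R,t=cam(n); d=R.T@np.linalg.inv(K)@np.c_[np.array(px,float).reshape(-1,2),np.ones(len(np.array(px).reshape(-1,2)))].T
    C=-R.T@t; return (C[:,None]+d*((z-C[2])/d[2])).T
E
python3 - <<'E'
from h import *
im=cv2.imread("pics/top0.png"); x0,y0=240,110
c=im[y0:210,x0:350]; cv2.imwrite("pics/crop_top.png",cv2.resize(c,None,fx=6,fy=6,interpolation=cv2.INTER_CUBIC)[:600])
im2=cv2.imread("pics/scene0.png"); c=im2[160:260,300:430]; cv2.imwrite("pics/crop_scene.png",cv2.resize(c,None,fx=6,fy=6,interpolation=cv2.INTER_CUBIC))
print(back("top",[[294,157],[262,143]],0.086), back("scene",[[358,200]],.086))
E
```

```text
[[0.57183698 0.08168802 0.086     ]
 [0.60939039 0.16458083 0.086     ]] [[0.57572815 0.08377249 0.086     ]]
```

View pics/crop_top.png

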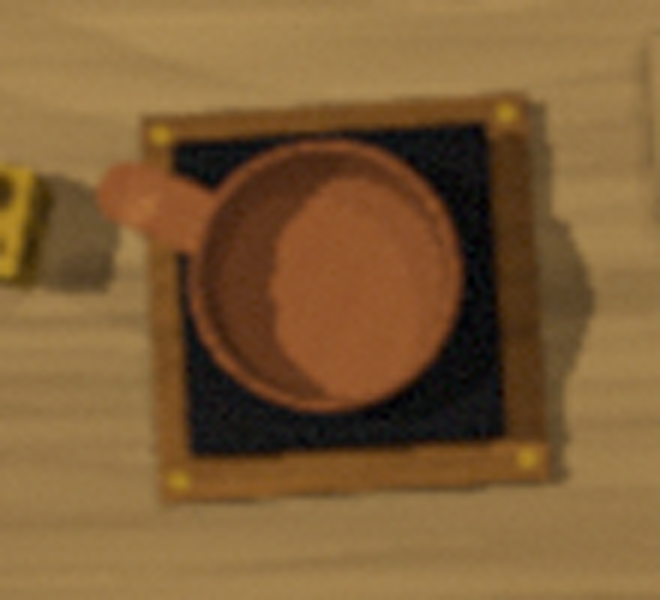

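View pics/crop_scene.png

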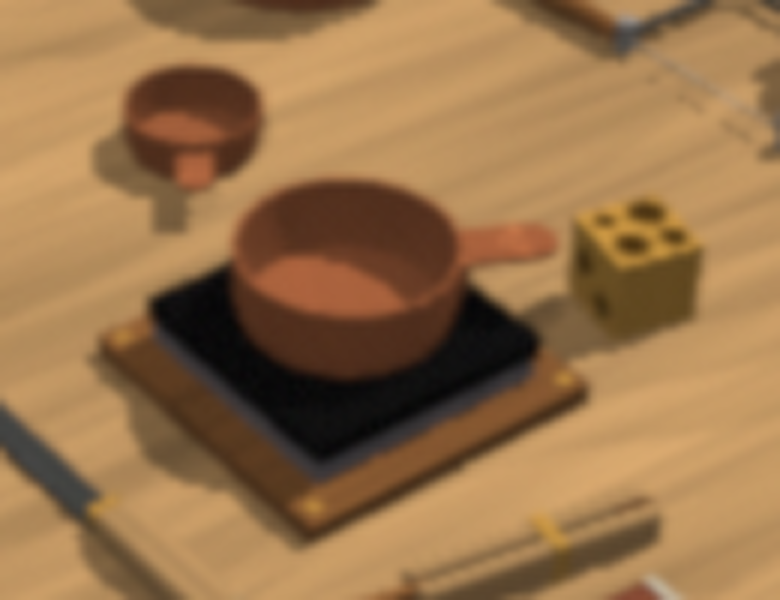

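The crops confirm it. The dish on the black pad is the middle-sized one, centred at about (294,156) in the top view, and its lug points up and left towards the brass cube. Next I'll fit the rim and lug precisely.

```bash
python3 - <<'E'
from h import *
from scipy.optimize import least_squares
from scipy.ndimage import map_coordinates, gaussian_filter
for n in("top","scene"):
    K,R,t=cam(n); print(n,"cam centre",-R.T@t)
def fit(n,c0,sel):
    im=cv2.imread(f"pics/{n}0.png").astype(float); red=gaussian_filter(im[:,:,2]-im[:,:,0],0.7)
    a=np.radians(np.arange(0,360,4)); c=np.array(c0); 
    for it in range(6):
        rs=np.arange(.046,.072,.0005); pts=[];
        for th in a:
            P=np.c_[c[0]+rs*np.cos(th),c[1]+rs*np.sin(th),np.full(len(rs),.086)]
            uv=proj(n,P); v=map_coordinates(red,[uv[:,1],uv[:,0]],order=1)
            g=-np.gradient(v); k=np.argmax(g); pts.append((rs[k],g[k]))
        p=np.array(pts); ok=(p[:,1]>np.median(p[:,1])*.5)&sel(np.degrees(a))
        X=c[0]+p[:,0]*np.cos(a);Y=c[1]+p[:,0]*np.sin(a)
        s=least_squares(lambda q:np.hypot(X[ok]-q[0],Y[ok]-q[1])-q[2],[*c,.058],loss="soft_l1",f_scale=.001).x
        c=s[:2]
    print(n,s,ok.sum()); return s
d=lambda x,y:abs((x-y+180)%360-180)
c=fit("top",[.5725,.081],lambda A:(d(A,66)>25))
# scene: far side (away from camera) only is clean silhouette of rim outer
Cs=(lambda K,R,t:-R.T@t)(*cam("scene")); far=np.degrees(np.arctan2(c[1]-Cs[1],c[0]-Cs[0])); print("far",far)
c2=fit("scene",c[:2],lambda A:(d(A,far)<85)&(d(A,66)>25))
m=(c[:2])
# lug: copper pixels beyond rim
im=cv2.imread("pics/top0.png").astype(float)
v,u=np.mgrid[120:175,245:320]; W=back("top",np.c_[u.ravel(),v.ravel()],.077)
px=im[v.ravel(),u.ravel()]; r=np.hypot(W[:,0]-m[0],W[:,1]-m[1]); A=np.degrees(np.arctan2(W[:,1]-m[1],W[:,0]-m[0]))
red=px[:,2]-px[:,0]; gr=px[:,1]/px[:,2]
for lo,hi in((.066,.08),(.08,.095),(.09,.104)):
    s=(r>lo)&(r<hi)&(abs(A-66)<22)
    k=s&(gr<.70); print(lo,hi,k.sum(),A[k].mean() if k.any() else None, A[k].min() if k.any() else None,A[k].max() if k.any() else None)
# overlay
for n in("top","scene"):
    im=cv2.imread(f"pics/{n}0.png"); S=6
    x0,y0=(240,110) if n=="top" else (300,160)
    big=cv2.resize(im[y0:y0+100,x0:x0+125],None,fx=S,fy=S,interpolation=cv2.INTER_CUBIC)
    th=np.linspace(0,2*np.pi,200)
    for rr,z,col in((.058,.086,(0,255,0)),(.055,.086,(255,255,0))):
        uv=proj(n,np.c_[m[0]+rr*np.cos(th),m[1]+rr*np.sin(th),th*0+z])
        uv=(uv-[x0,y0]+.5)*S; cv2.polylines(big,[uv.astype(int)],True,col,1)
    cv2.imwrite(f"pics/ov_{n}.png",big)
E
```

```text
top cam centre [ 0.4106903  -0.02172327  1.14381086]
scene cam centre [ 1.38806142 -0.53742367  0.85512201]
top [0.57605147 0.08277993 0.05932546] 76
far 142.62783687511987
scene [39.49844997  7.55429753  0.058     ] 0
0.066 0.08 90 68.76649311136437 50.67941759816231 87.47517381803323
0.08 0.095 93 60.69268800365981 44.3563494767009 76.23127324702551
0.09 0.104 79 61.36593514311634 44.35667037704743 74.51705243645871<stdin>:30: RuntimeWarning: divide by zero encountered in divide
<stdin>:30: RuntimeWarning: invalid value encountered in divide
```

```bash
python3 - <<'E'
from h import *
m=[.5755,.0825]
rows=[]
for n in("top","scene"):
    im=cv2.imread(f"pics/{n}0.png"); S=6
    x0,y0=(240,110) if n=="top" else (300,170)
    big=cv2.resize(im[y0:y0+100,x0:x0+125],None,fx=S,fy=S,interpolation=cv2.INTER_CUBIC)
    th=np.linspace(0,2*np.pi,200)
    def dr(P,col):
        uv=(proj(n,P)-[x0,y0]+.5)*S; cv2.polylines(big,[np.round(uv).astype(int)],False,col,1)
    dr(np.c_[m[0]+.058*np.cos(th),m[1]+.058*np.sin(th),th*0+.086],(0,255,0))
    for A in(60,64,68,):
        a=np.radians(A);
        dr([[m[0]+r*np.cos(a),m[1]+r*np.sin(a),.077] for r in(.058,.108)],(255,255,0))
    cv2.imwrite(f"pics/ov_{n}.png",big)
E
```

```text
(no output)
```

View pics/ov_top.png

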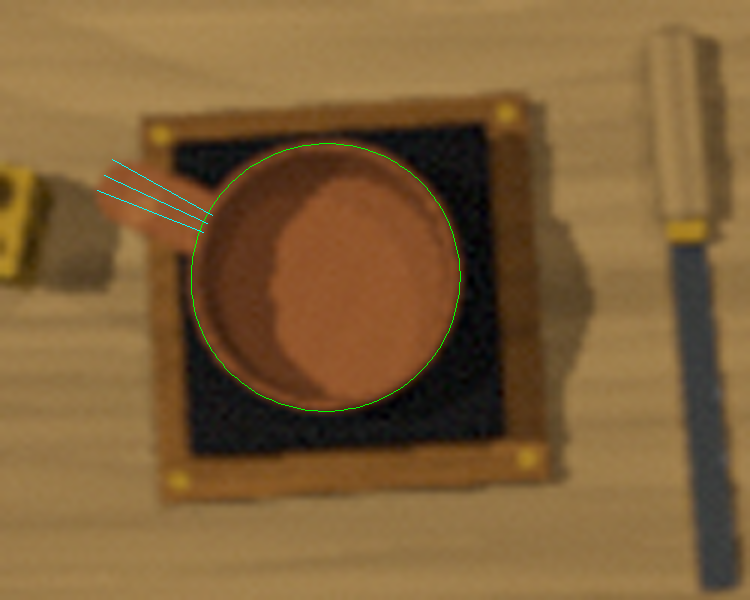

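View pics/ov_scene.png

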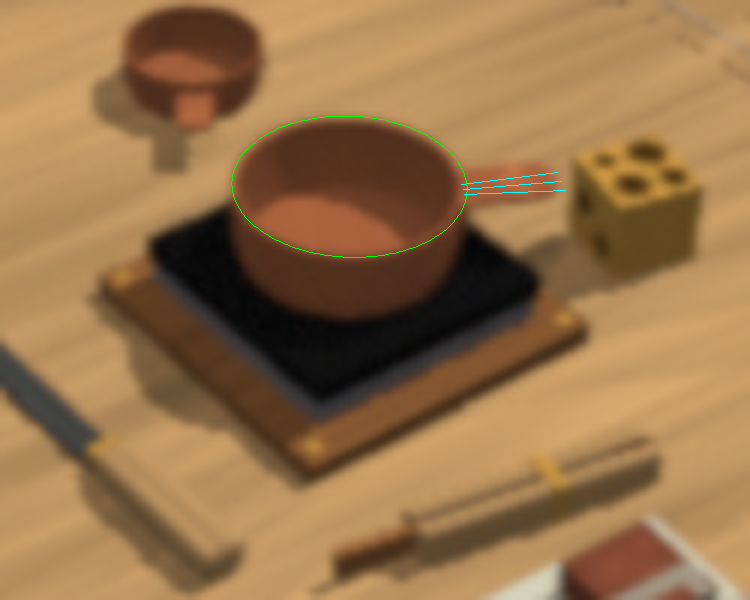

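Both overlays fit: centre ≈ (0.5755, 0.0825), lug at about 66° from world x. I'll lift, turn the tool to yaw 180°, close the fingers and travel over to it.

>>> {"api": "servo_tool", "payload": {"rows": [[[0,0,-0.025],[0,0,0.97],1],[[0,0,-0.025],[0,0,0.97],1],[[0,0,-0.025],[0,0,0.97],1],[[0,0,0],[0,0,0],1],[[-0.0165,0.0324,0],[0,0,0],1],[[-0.0165,0.0324,0],[0,0,0],1],[[-0.0165,0.0324,0],[0,0,0],1],[[-0.0165,0.0324,0],[0,0,0],1],[[-0.0165,0.0324,0],[0,0,0],1],[[-0.0165,0.0324,0],[0,0,0],1],[[-0.0165,0.0324,0],[0,0,0],1],[[-0.0165,0.0324,0],[0,0,0],1],[[-0.0165,0.0324,0],[0,0,0],1],[[-0.0165,0.0324,0],[0,0,0],1],[[-0.0165,0.0324,0],[0,0,0],1],[[-0.0165,0.0324,0],[0,0,0],1],[[0,0,0],[0,0,0],1],[[0,0,0],[0,0,0],1]]}}

```text
clock: 1.6
tool_pos: [0.4012, -0.2533, 0.3014]
orientation: [180.0, 0.0, -179.7]
force: [-0.8, -1.5, -0.5]
opening: 0.0007
```

>>> {"api": "servo_tool", "payload": {"rows": [[[-0.0164,0.0323,0],[0,0,0],1],[[-0.0164,0.0323,0],[0,0,0],1],[[-0.0164,0.0323,0],[0,0,0],1],[[-0.0164,0.0323,0],[0,0,0],1],[[-0.0164,0.0323,0],[0,0,0],1],[[-0.0164,0.0323,0],[0,0,0],1],[[-0.0164,0.0323,0],[0,0,0],1],[[-0.0164,0.0323,0],[0,0,0],1],[[-0.0164,0.0323,0],[0,0,0],1],[[-0.0164,0.0323,0],[0,0,0],1],[[-0.0164,0.0323,0],[0,0,0],1],[[-0.0164,0.0323,0],[0,0,0],1],[[0,0,0.03],[0,0,0],1],[[0,0,0.03],[0,0,0],1],[[0,0,0.03],[0,0,0],1],[[0,0,0.03],[0,0,0],1],[[0,0,0.03],[0,0,0],1],[[0,0,0.02],[0,0,0],1],[[0,0,0],[0,0,0],1],[[0,0,0],[0,0,0],1]]}}

```text
clock: 3.27
tool_pos: [0.5971, 0.1311, 0.1307]
orientation: [-179.9, -0.1, 180.0]
force: [0.6, -0.1, 0.6]
opening: 0.0002
```

```bash
python3 - <<'E'
from h import *
o=telemetry.get_obs(); print(o["clock"],o["tool_pos"],o["orientation"],o["force"])
x0,y0=300,140
for n,(x0,y0) in(("scene",(290,130)),("top",(225,90))):
    im=cv2.imwrite(f"pics/{n}1.png",cv2.resize(optics.snapshot(n)[y0:y0+120,x0:x0+150,::-1],None,fx=5,fy=5,interpolation=cv2.INTER_CUBIC))
fs=[]
for i in range(5): 
    optics.snapshot("top"); fs.append(telemetry.get_obs()["force"])
print(np.round(fs,2))
E
```

```text
3.2667 [0.5971008  0.13111484 0.13067668] [-1.79899857e+02 -1.36171527e-01  1.79954761e+02] [ 0.61978117 -0.11656873  0.58731319]
[[-0.57 -1.21  0.1 ]
 [-0.15 -0.    0.64]
 [ 0.06 -0.03  0.27]
 [-0.12  0.01  0.09]
 [ 0.3  -0.17 -0.15]]
```

View pics/scene1.png

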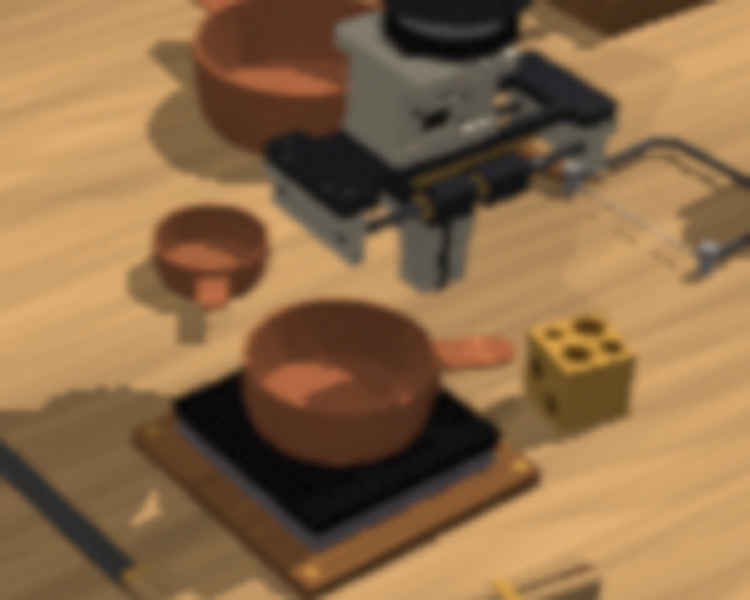

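View pics/top1.png

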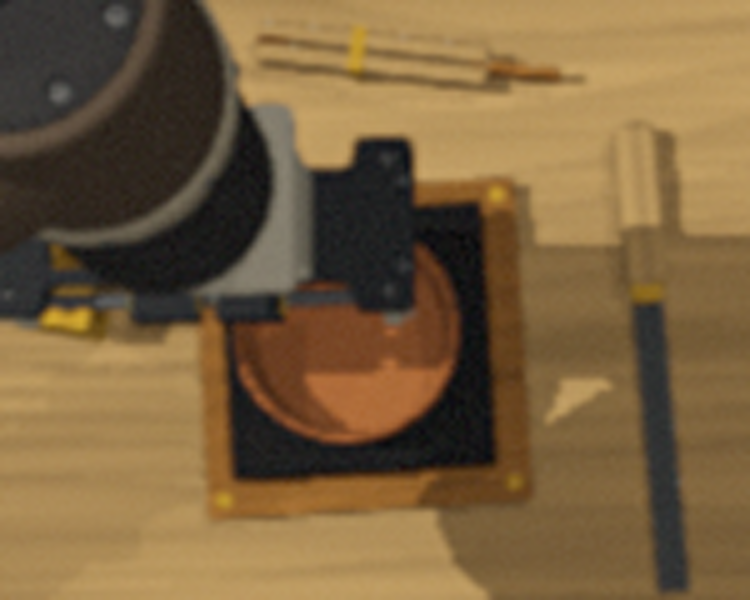

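The fingers are closed, vertical and over the root of the lug. They appear at about (435,285) in the enlarged scene picture. Next I'll descend gently.

>>> {"api": "servo_tool", "payload": {"rows": [[[-0.001,0.003,0.012],[0,0,0],1],[[0,0,0.012],[0,0,0],1],[[0,0,0.01],[0,0,0],1],[[0,0,0.005],[0,0,0],1],[[0,0,0.001],[0,0,0],1],[[0,0,0.001],[0,0,0],1],[[0,0,0.001],[0,0,0],1],[[0,0,0.001],[0,0,0],1],[[0,0,0.001],[0,0,0],1],[[0,0,0],[0,0,0],1],[[0,0,0],[0,0,0],1]]}}

```text
clock: 4.53
tool_pos: [0.5984, 0.1356, 0.0878]
orientation: [180.0, 0.0, -180.0]
force: [-0.3, -0.1, 0.6]
opening: 0.0005
```

```bash
cat > st.py <<'E'
from h import *
F=[];P=[]
for i in range(5):
    o=telemetry.get_obs(); F.append(o["force"]);P.append(o["tool_pos"]); optics.snapshot("top")
p=np.mean(P,0); c=np.array([.5755,.0825]); d=p[:2]-c
print(o["clock"],p.round(4),o["orientation"].round(2),"F",np.mean(F,0).round(2),"sd",np.std(F,0).round(2),"r",np.hypot(*d).round(4),"ang",np.degrees(np.arctan2(d[1],d[0])).round(1))
E
python3 st.py
```

```text
4.7333 [0.5984 0.1356 0.0877] [ 1.8e+02  1.0e-02 -1.8e+02] F [ 0.09 -0.31 -0.04] sd [0.82 0.49 0.51] r 0.0578 ang 66.7
```

>>> {"api": "servo_tool", "payload": {"rows": [[[0,0,0.001],[0,0,0],1],[[0,0,0.001],[0,0,0],1],[[0,0,0.001],[0,0,0],1],[[0,0,0.001],[0,0,0],1],[[0,0,0],[0,0,0],1]]}}

```text
clock: 5.2
tool_pos: [0.5985, 0.1356, 0.0836]
orientation: [180.0, 0.0, -180.0]
force: [-0.5, -0.0, 4.6]
opening: 0.0006
```

```bash
python3 st.py
```

```text
5.4 [0.5985 0.1356 0.0837] [ 1.7999e+02  2.0000e-02 -1.7999e+02] F [-0.46 -0.23  3.24] sd [0.32 0.27 0.83] r 0.0579 ang 66.6
```

Contact is about 3 N at z = 0.0837, directly above the lug. Next I'll work out the rows for each quarter turn.

```bash
cat > arc.py <<'E'
import numpy as np,sys
# start x y, start angle, end angle
x,y,a0,a1,n=map(float,sys.argv[1:6]); n=int(n)
c=np.array([.5755,.0825]); A=np.radians(np.linspace(a0,a1,n+1)[1:])
W=c+.0565*np.c_[np.cos(A),np.sin(A)]; p=np.array([x,y])
# tool axes at yaw 180: x_t=-x_w, y_t=+y_w ; accumulate rounding
for w in W:
    d=np.round(w-p,4); p=p+d; print([round(-d[0],4),round(d[1],4)],end=" ")
print()
E
python3 arc.py .5985 .1356 66.6 -14.4 18
```

```text
[np.float64(-0.0034), np.float64(-0.0032)] [np.float64(-0.0039), np.float64(-0.0022)] [np.float64(-0.0036), np.float64(-0.0025)] [np.float64(-0.0035), np.float64(-0.0028)] [np.float64(-0.0032), np.float64(-0.0031)] [np.float64(-0.0029), np.float64(-0.0033)] [np.float64(-0.0027), np.float64(-0.0035)] [np.float64(-0.0024), np.float64(-0.0037)] [np.float64(-0.0021), np.float64(-0.0039)] [np.float64(-0.0018), np.float64(-0.0041)] [np.float64(-0.0015), np.float64(-0.0042)] [np.float64(-0.0011), np.float64(-0.0043)] [np.float64(-0.0008), np.float64(-0.0043)] [np.float64(-0.0005), np.float64(-0.0045)] [np.float64(-0.0001), np.float64(-0.0044)] [np.float64(0.0003), np.float64(-0.0044)] [np.float64(0.0005), np.float64(-0.0044)] [np.float64(0.001), np.float64(-0.0044)]
```

>>> {"api": "servo_tool", "payload": {"rows": [[[-0.0034,-0.0032,0],[0,0,0],1],[[-0.0039,-0.0022,0],[0,0,0],1],[[-0.0036,-0.0025,0],[0,0,0],1],[[-0.0035,-0.0028,0],[0,0,0],1],[[-0.0032,-0.0031,0],[0,0,0],1],[[-0.0029,-0.0033,0],[0,0,0],1],[[-0.0027,-0.0035,0],[0,0,0],1],[[-0.0024,-0.0037,0],[0,0,0],1],[[-0.0021,-0.0039,0],[0,0,0],1],[[0,0,0],[0,0,0],1]]}}

```text
clock: 6.28
tool_pos: [0.6267, 0.1066, 0.0836]
orientation: [-180.0, 0.0, 180.0]
force: [1.8, -1.0, 3.4]
opening: 0.0005
```

```bash
python3 st.py
```

```text
6.4833 [0.6265 0.1067 0.0838] [-1.7998e+02  3.0000e-02 -1.8000e+02] F [ 1.32 -1.55  3.32] sd [0.28 0.5  0.25] r 0.0565 ang 25.4
```

```bash
python3 - <<'E'
from h import *
for n,(x0,y0) in(("scene",(290,130)),("top",(225,90))):
    im=optics.snapshot(n)[y0:y0+120,x0:x0+150,::-1]; S=5
    big=cv2.resize(im,None,fx=S,fy=S,interpolation=cv2.INTER_CUBIC)
    th=np.linspace(0,2*np.pi,200)
    uv=(proj(n,np.c_[.5755+.058*np.cos(th),.0825+.058*np.sin(th),th*0+.083])-[x0,y0]+.5)*S
    cv2.polylines(big,[np.round(uv).astype(int)],True,(0,255,0),1)
    cv2.imwrite(f"pics/{n}2.png",big)
E
```

```text
(no output)
```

View pics/scene2.png

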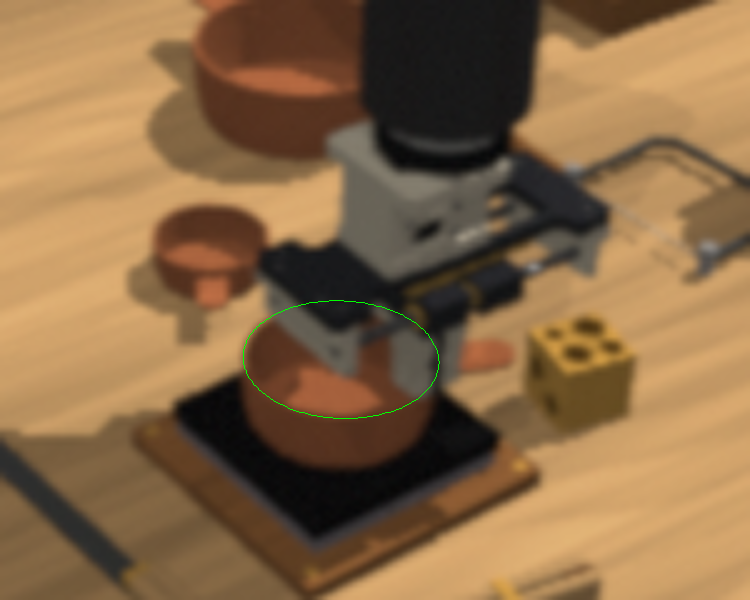

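View pics/top2.png

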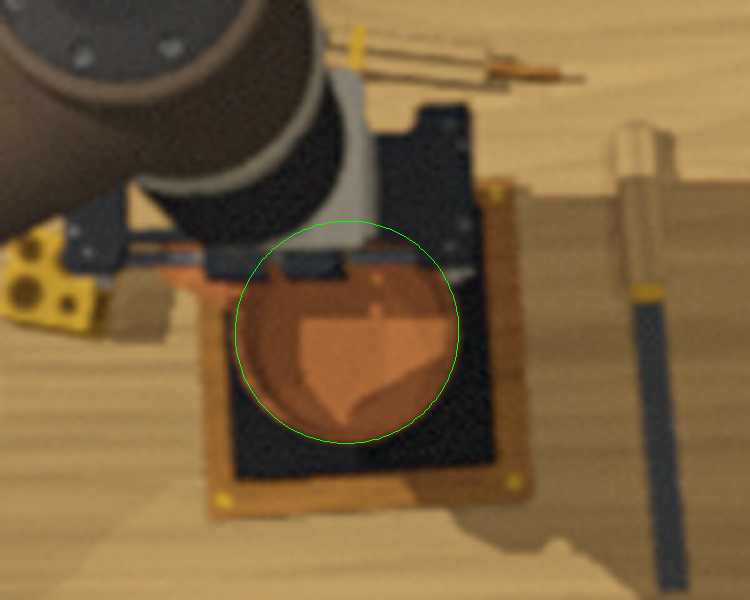

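The dish still matches the fitted circle in both views, and the fingertips sit on the rim at about (425,385) in the enlarged scene picture. I'll carry on round.

```bash
python3 arc.py .6265 .1067 25.4 -64.6 20 | sed 's/np.float64//g'
```

```text
[(-0.0018), (-0.004)] [(-0.0014), (-0.0042)] [(-0.0011), (-0.0043)] [(-0.0007), (-0.0044)] [(-0.0004), (-0.0044)] [(-0.0001), (-0.0045)] [(0.0003), (-0.0044)] [(0.0007), (-0.0044)] [(0.001), (-0.0043)] [(0.0013), (-0.0043)] [(0.0016), (-0.0041)] [(0.002), (-0.0039)] [(0.0023), (-0.0039)] [(0.0025), (-0.0036)] [(0.0029), (-0.0034)] [(0.0031), (-0.0032)] [(0.0033), (-0.0029)] [(0.0036), (-0.0026)] [(0.0037), (-0.0024)] [(0.004), (-0.002)]
```

>>> {"api": "servo_tool", "payload": {"rows": [[[-0.0018,-0.004,0],[0,0,0],1],[[-0.0014,-0.0042,0],[0,0,0],1],[[-0.0011,-0.0043,0],[0,0,0],1],[[-0.0007,-0.0044,0],[0,0,0],1],[[-0.0004,-0.0044,0],[0,0,0],1],[[-0.0001,-0.0045,0],[0,0,0],1],[[0.0003,-0.0044,0],[0,0,0],1],[[0.0007,-0.0044,0],[0,0,0],1],[[0.001,-0.0043,0],[0,0,0],1],[[0.0013,-0.0043,0],[0,0,0],1],[[0.0016,-0.0041,0],[0,0,0],1],[[0.002,-0.0039,0],[0,0,0],1],[[0.0023,-0.0039,0],[0,0,0],1],[[0.0025,-0.0036,0],[0,0,0],1],[[0.0029,-0.0034,0],[0,0,0],1],[[0.0031,-0.0032,0],[0,0,0],1],[[0.0033,-0.0029,0],[0,0,0],1],[[0.0036,-0.0026,0],[0,0,0],1],[[0.0037,-0.0024,0],[0,0,0],1],[[0.004,-0.002,0],[0,0,0],1]]}}

```text
clock: 8.3
tool_pos: [0.5989, 0.0319, 0.0836]
orientation: [-180.0, 0.0, -180.0]
force: [2.2, 2.1, 2.7]
opening: 0.0003
```

```bash
python3 st.py;  python3 - <<'E'
from h import *
for n,(x0,y0) in(("scene",(290,130)),("top",(225,90))):
    im=optics.snapshot(n)[y0:y0+120,x0:x0+150,::-1]; S=5
    big=cv2.resize(im,None,fx=S,fy=S,interpolation=cv2.INTER_CUBIC)
    th=np.linspace(0,2*np.pi,200)
    uv=(proj(n,np.c_[.5755+.058*np.cos(th),.0825+.058*np.sin(th),th*0+.083])-[x0,y0]+.5)*S
    cv2.polylines(big,[np.round(uv).astype(int)],True,(0,255,0),1)
    cv2.imwrite(f"pics/{n}3.png",big)
E
```

```text
8.5 [0.5983 0.0316 0.0835] [-1.7996e+02 -1.0000e-01  1.7999e+02] F [ 0.16 -0.29  3.4 ] sd [1.15 1.27 0.68] r 0.0557 ang -65.8
```

View pics/scene3.png

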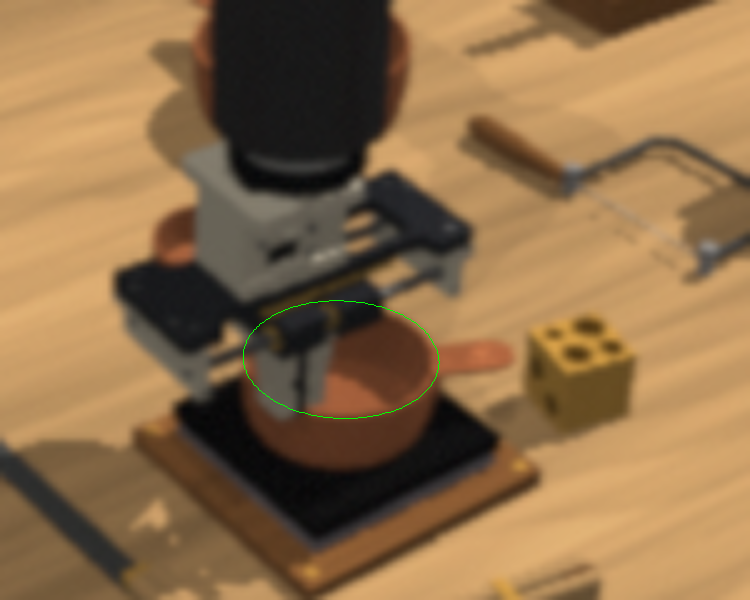

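View pics/top3.png

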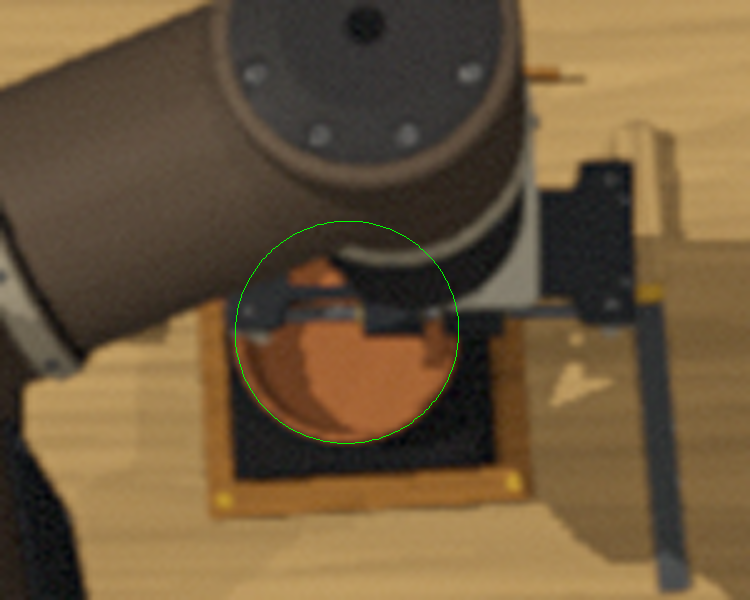

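The dish hasn't moved, and the fingertips are now on the near right of the rim, at about (290,405) in the enlarged scene picture. I'm continuing.

```bash
python3 arc.py .5983 .0316 -65.8 -155.8 20 | sed 's/np.float64//g'
```

```text
[(0.0038), (-0.0023)] [(0.0042), (-0.0013)] [(0.0043), (-0.001)] [(0.0044), (-0.0007)] [(0.0044), (-0.0003)] [(0.0045), (0.0001)] [(0.0044), (0.0004)] [(0.0044), (0.0007)] [(0.0043), (0.0011)] [(0.0042), (0.0014)] [(0.004), (0.0017)] [(0.004), (0.0021)] [(0.0037), (0.0023)] [(0.0036), (0.0027)] [(0.0033), (0.0029)] [(0.0032), (0.0031)] [(0.0028), (0.0034)] [(0.0026), (0.0037)] [(0.0023), (0.0038)] [(0.0019), (0.0039)]
```

>>> {"api": "servo_tool", "payload": {"rows": [[[0.0038,-0.0023,0],[0,0,0],1],[[0.0042,-0.0013,0],[0,0,0],1],[[0.0043,-0.001,0],[0,0,0],1],[[0.0044,-0.0007,0],[0,0,0],1],[[0.0044,-0.0003,0],[0,0,0],1],[[0.0045,0.0001,0],[0,0,0],1],[[0.0044,0.0004,0],[0,0,0],1],[[0.0044,0.0007,0],[0,0,0],1],[[0.0043,0.0011,0],[0,0,0],1],[[0.0042,0.0014,0],[0,0,0],1],[[0.004,0.0017,0],[0,0,0],1],[[0.004,0.0021,0],[0,0,0],1],[[0.0037,0.0023,0],[0,0,0],1],[[0.0036,0.0027,0],[0,0,0],1],[[0.0033,0.0029,0],[0,0,0],1],[[0.0032,0.0031,0],[0,0,0],1],[[0.0028,0.0034,0],[0,0,0],1],[[0.0026,0.0037,0],[0,0,0],1],[[0.0023,0.0038,0],[0,0,0],1],[[0.0019,0.0039,0],[0,0,0],1]]}}

```text
clock: 10.32
tool_pos: [0.5244, 0.0601, 0.0835]
orientation: [-180.0, -0.0, -180.0]
force: [0.9, -2.9, 3.0]
opening: 0.0006
```

```bash
python3 st.py;  python3 - <<'E'
from h import *
for n,(x0,y0) in(("scene",(290,130)),):
    im=optics.snapshot(n)[y0:y0+120,x0:x0+150,::-1]; S=5
    big=cv2.resize(im,None,fx=S,fy=S,interpolation=cv2.INTER_CUBIC)
    th=np.linspace(0,2*np.pi,200)
    uv=(proj(n,np.c_[.5755+.058*np.cos(th),.0825+.058*np.sin(th),th*0+.083])-[x0,y0]+.5)*S
    cv2.polylines(big,[np.round(uv).astype(int)],True,(0,255,0),1)
    cv2.imwrite(f"pics/{n}4.png",big)
E
```

```text
10.5167 [0.5243 0.0604 0.0834] [ 1.7997e+02 -5.0000e-02 -1.7999e+02] F [-1.13  0.43  3.27] sd [1.37 1.73 0.42] r 0.0558 ang -156.6
```

View pics/scene4.png

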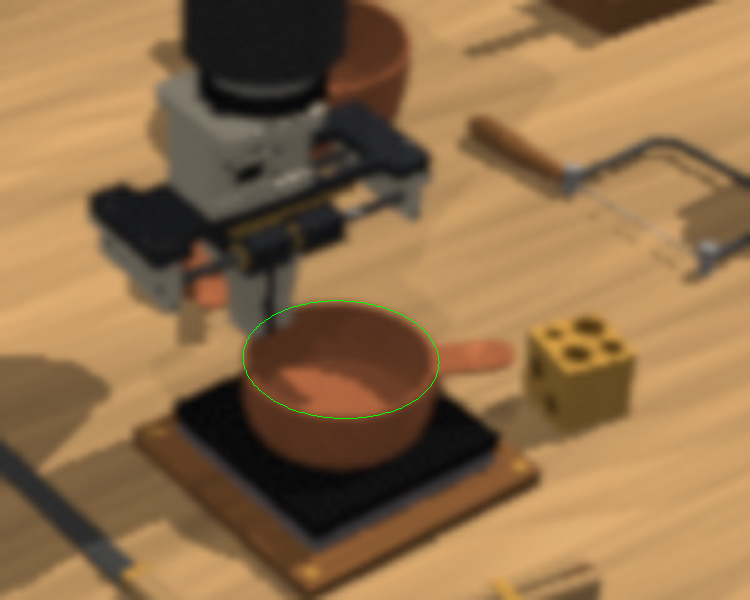

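The fingertips are on the far-left rim, at about (260,330), and the dish is still in place. On to the next quarter.

```bash
python3 arc.py .5243 .0604 -156.6 -246.6 20 | sed 's/np.float64//g'
```

```text
[(0.0023), (0.0038)] [(0.0012), (0.0042)] [(0.001), (0.0044)] [(0.0005), (0.0044)] [(0.0003), (0.0044)] [(-0.0001), (0.0044)] [(-0.0005), (0.0045)] [(-0.0008), (0.0043)] [(-0.0011), (0.0043)] [(-0.0015), (0.0042)] [(-0.0018), (0.0041)] [(-0.0021), (0.0039)] [(-0.0024), (0.0037)] [(-0.0027), (0.0035)] [(-0.0029), (0.0033)] [(-0.0032), (0.0031)] [(-0.0035), (0.0028)] [(-0.0036), (0.0025)] [(-0.0039), (0.0022)] [(-0.004), (0.002)]
```

>>> {"api": "servo_tool", "payload": {"rows": [[[0.0023,0.0038,0],[0,0,0],1],[[0.0012,0.0042,0],[0,0,0],1],[[0.001,0.0044,0],[0,0,0],1],[[0.0005,0.0044,0],[0,0,0],1],[[0.0003,0.0044,0],[0,0,0],1],[[-0.0001,0.0044,0],[0,0,0],1],[[-0.0005,0.0045,0],[0,0,0],1],[[-0.0008,0.0043,0],[0,0,0],1],[[-0.0011,0.0043,0],[0,0,0],1],[[-0.0015,0.0042,0],[0,0,0],1],[[-0.0018,0.0041,0],[0,0,0],1],[[-0.0021,0.0039,0],[0,0,0],1],[[-0.0024,0.0037,0],[0,0,0],1],[[-0.0027,0.0035,0],[0,0,0],1],[[-0.0029,0.0033,0],[0,0,0],1],[[-0.0032,0.0031,0],[0,0,0],1],[[-0.0035,0.0028,0],[0,0,0],1],[[-0.0036,0.0025,0],[0,0,0],1],[[-0.0039,0.0022,0],[0,0,0],1],[[-0.004,0.002,0],[0,0,0],1]]}}

```text
clock: 12.28
tool_pos: [0.5541, 0.1341, 0.0835]
orientation: [180.0, -0.0, -180.0]
force: [-1.8, -1.5, 3.1]
opening: 0.0001
```

```bash
python3 st.py; python3 arc.py .5530 .1344 -246.6 -294 11 | sed 's/np.float64//g'
```

```text
12.4833 [0.5547 0.1344 0.0837] [ 1.7994e+02  1.1000e-01 -1.7999e+02] F [ 0.11 -0.24  3.33] sd [1.24 0.75 0.4 ] r 0.0559 ang 111.9
[(-0.004), (0.0015)] [(-0.0041), (0.0012)] [(-0.0041), (0.001)] [(-0.0042), (0.0006)] [(-0.0043), (0.0003)] [(-0.0042), (-0.0001)] [(-0.0043), (-0.0003)] [(-0.0042), (-0.0007)] [(-0.0041), (-0.0009)] [(-0.004), (-0.0013)] [(-0.004), (-0.0016)]
```

>>> {"api": "servo_tool", "payload": {"rows": [[[-0.004,0.0017,0],[0,0,0],1],[[-0.0041,0.0012,0],[0,0,0],1],[[-0.0041,0.001,0],[0,0,0],1],[[-0.0042,0.0006,0],[0,0,0],1],[[-0.0043,0.0003,0],[0,0,0],1],[[-0.0042,-0.0001,0],[0,0,0],1],[[-0.0043,-0.0003,0],[0,0,0],1],[[-0.0042,-0.0007,0],[0,0,0],1],[[-0.0041,-0.0009,0],[0,0,0],1],[[-0.004,-0.0013,0],[0,0,0],1],[[-0.003,-0.0012,0],[0,0,0],1],[[0,0,0],[0,0,0],1],[[0,0,0],[0,0,0],1]]}}

```text
clock: 13.62
tool_pos: [0.5991, 0.134, 0.0838]
orientation: [180.0, 0.1, -180.0]
force: [1.6, -1.9, 3.2]
opening: 0.0004
```

```bash
python3 st.py;  python3 - <<'E'
from h import *
for n,(x0,y0) in(("scene",(290,130)),):
    im=optics.snapshot(n)[y0:y0+120,x0:x0+150,::-1]; S=5
    big=cv2.resize(im,None,fx=S,fy=S,interpolation=cv2.INTER_CUBIC)
    th=np.linspace(0,2*np.pi,200)
    uv=(proj(n,np.c_[.5755+.058*np.cos(th),.0825+.058*np.sin(th),th*0+.083])-[x0,y0]+.5)*S
    cv2.polylines(big,[np.round(uv).astype(int)],True,(0,255,0),1)
    cv2.imwrite(f"pics/{n}5.png",big)
E
```

```text
13.8167 [0.599  0.1341 0.0839] [ 1.7998e+02  8.0000e-02 -1.7998e+02] F [ 1.72 -1.18  3.16] sd [0.44 0.57 0.34] r 0.0567 ang 65.5
```

View pics/scene5.png

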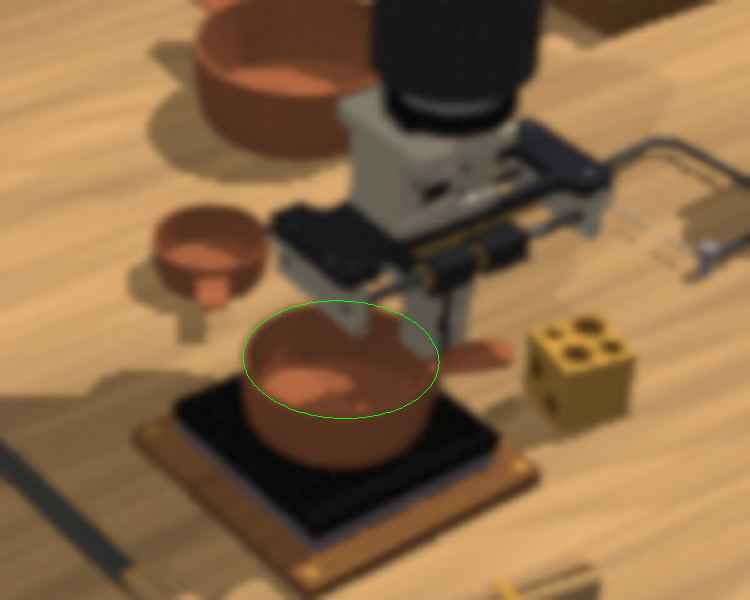

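The fingertips are back above the lug at 65.5°, with about 3 N, and the lug hasn't rotated. Now I'll lift clear, slowly at first.

>>> {"api": "servo_tool", "payload": {"rows": [[[0,0,-0.001],[0,0,0],1],[[0,0,-0.001],[0,0,0],1],[[0,0,-0.002],[0,0,0],1],[[0,0,-0.004],[0,0,0],1],[[0,0,-0.01],[0,0,0],1],[[0,0,-0.025],[0,0,0],1],[[0,0,-0.03],[0,0,0],1],[[0,0,-0.03],[0,0,0],1],[[0,0,-0.03],[0,0,0],1],[[0,0,0],[0,0,0],1],[[0,0,0],[0,0,0],1],[[0,0,0],[0,0,0],1],[[0,0,0],[0,0,0],1],[[0,0,0],[0,0,0],1]]}}

```text
clock: 15.08
tool_pos: [0.5975, 0.1339, 0.2154]
orientation: [-179.9, -0.1, -180.0]
force: [0.0, -0.2, 0.5]
opening: 0.0003
```

```bash
python3 st.py;  python3 - <<'E'
from h import *
full=optics.snapshot("scene")[:,:,::-1]
cv2.imwrite("pics/scene6full.png",full)
n="scene";x0,y0=290,130;S=5
big=cv2.resize(full[y0:y0+120,x0:x0+150],None,fx=S,fy=S,interpolation=cv2.INTER_CUBIC)
th=np.linspace(0,2*np.pi,200)
uv=(proj(n,np.c_[.5755+.058*np.cos(th),.0825+.058*np.sin(th),th*0+.086])-[x0,y0]+.5)*S
cv2.polylines(big,[np.round(uv).astype(int)],True,(0,255,0),1)
cv2.imwrite(f"pics/scene6.png",big)
E
```

```text
15.2833 [0.5978 0.134  0.2156] [-1.7996e+02 -6.0000e-02 -1.8000e+02] F [ 0.57 -0.25  0.23] sd [0.48 0.36 0.26] r 0.0561 ang 66.6
```

View pics/scene6.png

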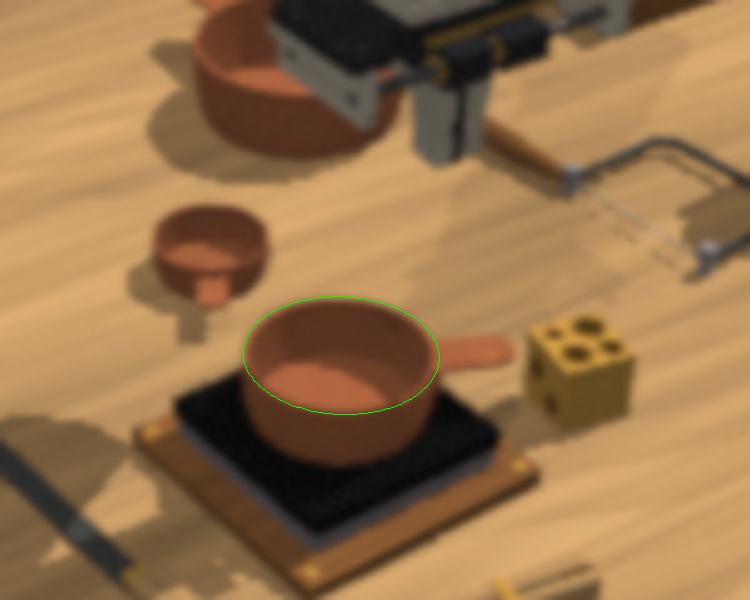

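View pics/scene6full.png

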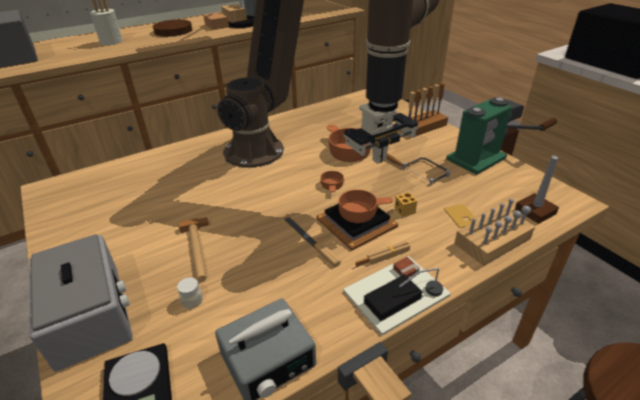

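The dish is level and within about 1 mm of its fitted circle, with its lug unmoved. The other things are where they were, and the fingers are well clear. Handing in.

```bash
python3 -c "
from plant import ctrl; print(ctrl.close_job())"
```

```text
the job is handed in; nothing more can be done
None
```

I ran the closed fingertips clockwise once round the rim of the middle-sized dish (the one on the black pad) and handed the job in. The run started and ended above the lug and took about 15 s of the 58 s allowed.

- **Touch:** The upward force averaged 3.2–3.4 N at every stop, well under the 15 N limit. It was only read at these stops, four of them between start and finish, and not while the fingers were moving. No force reading suggested a burr, but the readings were too few and too noisy to rule one out.
- **Position:** The fingertips stayed 56–58 mm from the fitted dish centre at every stop. The lug direction was fitted at about 66°, with the two cameras differing by about 4° (roughly 4 mm on the rim).
- **Last checks:** After the lift, the dish matched its starting outline to about 1 mm by eye, level and with the lug unmoved. The other things looked untouched in the picture. The fingers are about 13 cm above the rim, with the force back to about zero.
- **Did not fit:** The sideways force readings were noisy, up to 2–3 N, and did not always point against the motion. The automatic rim fit also failed in the scene camera and gave too large a radius in the top one (59.3 mm instead of 58). I therefore set the centre from the outlines drawn over both views.

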